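# Clear the clay, open the carrier and fill its free cells with tint bottles

### The job

The clay blocks in front of the wooden bottle carrier are in the way of its wire bail: first put every clay block on the black mat, and only then swing the bail all the way forward and down to open the carrier. Stand every tint bottle upright in a free cell of its own, right down on the cell floor; one or two cells already hold a flat tin sunk below the cover where it is hard to see, so feel whether a bottle goes all the way down and try another cell if it does not. Then swing the bail back fully upright over the bottle caps, leave the clay on the mat, and do not disturb the glue bottle or the mixing cup.

Things in the scene. Friction and masses are not known exactly. Their poses are not given: they have to be found in the camera images.
- crate: Fixed low plywood bottle carrier with a black cover, 70 mm (x) by 312 mm (y) by 45 mm high; origin: centre of its underside, z up, its -x side faces the robot. One row of six cells along y, 50 mm apart at carrier x = 0; each opens through a 46 mm square hole in the cover (top 45 mm above the bench).
- cell0 (a point): Centre of the floor of the cell at the carrier's -y end, 6 mm above the bench. Any one or two of the six cells (not reported which) hold a flat loose black tin, 42 mm diameter, 20 mm high, which stays there: a bottle lowered there stops 20 mm too high, and the bail then cannot come upright over it.
- cell1 (a point): Centre of the floor of cell 1, counted from 0 at the carrier's -y end to 5 at its +y end, 6 mm above the bench.
- cell2 (a point): Centre of the floor of cell 2, counted from 0 at the carrier's -y end to 5 at its +y end, 6 mm above the bench.
- cell3 (a point): Centre of the floor of cell 3, counted from 0 at the carrier's -y end to 5 at its +y end, 6 mm above the bench.
- cell4 (a point): Centre of the floor of cell 4, counted from 0 at the carrier's -y end to 5 at its +y end, 6 mm above the bench.
- cell5 (a point): Centre of the floor of cell 5, counted from 0 at the carrier's -y end to 5 at its +y end, 6 mm above the bench.
- bail (a joint): Angle of the wire bail of the carrier, in rad: 0 = fully upright over the middle of the cell row (closed), growing as it swings forward to the carrier's -x side, 1.6 = lying level in front of the carrier (stop). Friction holds it at any angle; about 2 N at the bar moves it. Clay blocks standing in front of the carrier stop it at about 1.2.
- bail_grip (a point): Middle of the bail's cross bar, on a rubber sleeve 12 mm diameter, 120 mm long, along the carrier's y. It swings at radius 105 mm about the line carrier x = 0, 22 mm above the bench: bar 127 mm above the bench when upright. Bottles standing in cells reach 107 mm. The 8 mm wire arms are at carrier y = -166 and +166 mm.
- mat: Fixed thin black rubber mat on the left of the bench, 220 mm (x) by 200 mm (y) by 3 mm thick; origin: centre of its underside.
- clay_a: Grey clay block (one or both of the two are present), a rigid block 65 mm (its x) by 97 mm (its y) by 49 mm high with a scooped corner, about 0.26 kg. Origin: centre of its underside. Grip it across the 65 mm.
- clay_b: Grey clay block (one or both of the two are present), a rigid block 65 mm (its x) by 97 mm (its y) by 49 mm high with a scooped corner, about 0.26 kg. Origin: centre of its underside. Grip it across the 65 mm.
- bottle_1: Tint bottle of this start (3 or 4 of the four are present), upright on the bench: body 36 mm diameter and 74 mm high, dropper cap 22 mm diameter above it, 101 mm high in all, 75 g. Origin: centre of its underside; z up along the bottle.
- bottle_2: Tint bottle of this start (3 or 4 of the four are present), upright on the bench: body 36 mm diameter and 74 mm high, dropper cap 22 mm diameter above it, 101 mm high in all, 75 g. Origin: centre of its underside; z up along the bottle.
- bottle_3: Tint bottle of this start (3 or 4 of the four are present), upright on the bench: body 36 mm diameter and 74 mm high, dropper cap 22 mm diameter above it, 101 mm high in all, 75 g. Origin: centre of its underside; z up along the bottle.
- bottle_4: Tint bottle of this start (3 or 4 of the four are present), upright on the bench: body 36 mm diameter and 74 mm high, dropper cap 22 mm diameter above it, 101 mm high in all, 75 g. Origin: centre of its underside; z up along the bottle.
- glue_bottle: Bystander: slim glue bottle with a long pointed cap, 30 mm diameter, 147 mm high; not a tint bottle, leave it alone. Origin: centre of its underside.
- mixing_cup: Bystander: mixing cup, 65 mm rim diameter, 62 mm high; leave it alone. Origin: centre of its underside.
Things that resemble listed ones, but are neither listed nor needed, are in the scene too. What is shaped like the bottle_2 but pink or purple is not meant.

How it is judged:
By the outcome, as a careful person would: the job done as asked, in the order asked, and still so for the second after the job is handed in, with the robot touching nothing.
Of tin0, tin1, tin2, tin3, tin4, tin5 only 1 to 2 are there at a start; the rules pass over those that are not, and their reading is None.
Of clay_a, clay_b only 1 to 2 are there at a start; the rules pass over those that are not, and their reading is None.
Of bottle_1, bottle_2, bottle_3, bottle_4 only 3 to 4 are there at a start; the rules pass over those that are not, and their reading is None.
At some moment in a run one of clay_a, clay_b may be knocked a few centimetres aside while the robot is not near it.
It also fails if it takes over 210 s, if anything falls off the work surface, if the arm or the gripper's body presses on something with over 40 N, if the wrist force passes 120 N, or if a joint passes its speed limit or range.

### The arm

A 6-joint arm with a two-finger parallel gripper is mounted at the origin on a cart in front of the work surface, level with it; the furniture and walls round the work are solid. World frame = base frame: x ahead of the robot, y to its left, z up, the work surface at z = 0. Lengths are in m, angles in rad, forces in N, time in s.
With the tool pointing down it reaches from about 0.35 to 0.85 m from the base axis. Payload 8.1 kg.
Tool frame: the origin (TCP) lies midway between the tips of the shut fingers; the grasp point (between the pads) lies robot.grip_depth behind it (robot.grip_depth is the distance from the TCP to the grasp point, in m); z points along the fingers, y is the line along which they close (so a half turn about z gives the same grasp; the last joint's range is limited). The gripper opens to 93 mm and grips with 3 to 60 N. Pads are 15 mm wide; open, the fingers measure 128 mm over their backs; the gripper's body (75 mm by 188 mm) begins 65 mm behind the grasp point.
Start: joints at [-1.433, 0.13, 1.488, -0, 1.523, -0.085], TCP at [0.133, -0.585, 0.219] pointing down, gripper open.
Joint ranges: [-2.96, 2.96], [-0.89, 2.26], [0.02, 2.5], [-1.34, 4.48], [0, 2.73], [-2.66, 2.66]. Speed limits (rad/s): [2.39, 2.39, 2.79, 3.14, 3.14, 3.14].

### API

Orientations are given as a rotation vector (axis times angle).
In Python, from plant import robot gives the robot as it stands.
- The arm moves only by the tool carry_out, never from a script. Its argument "rows" is a list of rows, each a list of 6 numbers: the shift along the tool's x, y, z in m, then the turn, a rotation vector about the tool's x, y, z in degrees. A call has 1 to 12 rows; each row is the pose to reach, as a shift and turn from the pose commanded when the call began, along the tool's axes at that moment; what a row does not reach only later rows make up. A row lasts 1/8 s, in which the tool goes at most 62.5 mm and 10.7 degrees, less where a joint would pass 70% of its speed; a pose out of reach is approached as far as the arm can. A call with a gripper value outside its range is refused whole. "jaw" is the closure in counts, from 0 (fully open) to 255 (shut), set as the call begins (left out, the last holds). The fingers move at their own pace and stop on an object; "force" is the grip in N (left out, the last holds). Time passes only in rows, so rows that repeat a pose let the fingers close. It gives the time, the measured TCP pose, the force, the opening and the grip force at its end, in the units of the state.
- robot.read_state(): the state, without advancing time (a new reading comes with each control period).
- robot.read_camera(name): name is "scene" or "top" or "wrist"; returns the picture (384x512x3 uint8, red, green, blue); there is no depth.
- robot.camera_model(name): a dict with "fx", "fy", "cx", "cy" (pixels), "R" (3x3) and "t" (3): a world point X has camera coordinates R X + t; the wrist camera has in their place "mount" (4x4, takes a point from camera to tool coordinates, whose origin is the TCP and whose axes are the flange's). Camera axes: x right, y down, z forward; pixel columns grow to the right and rows downward; lengths in m; the calibration is good to about 2 mm. A picture is of the moment at which its call begins: read the wrist's pose just before it. camera_model takes no time and is no camera call.
- robot.close_job(): hands the job in; it is judged then, once.
Trained networks look in the newest picture that a camera, given by its name, has taken for a name from the list of things; names that differ only in an ending like _2 or _b are one class to them, and where a whole thing is asked for, a point or a joint stands for the part that bears it (a point fixed in the world has none). Each returns a list of dicts, best first, with "conf" (0 to 1); they miss things now and then, are a little off and sometimes report something else, mostly with a low value. They report only what shows in the picture. A call takes as long as a camera call. They do not tell look-alikes from the thing itself.
- robot.outline_of(camera, target): "pixels" (384x512 bool, what is visible of it) and "pixel" ([column, row] in pixels, amid what is visible of it).
The state is a dict: "t": time; "q": joint angles; "dq": joint speeds; "joint_torque": joint torques, N m; "tool_pos": TCP position; "orientation": TCP orientation; "force": force on the tool from outside, world axes, zero at the start; "wrist_torque": the same for the moment, N m; "opening": finger opening in m; "gripper_force": force on a finger pad.
Only numpy, scipy, OpenCV 4.12 (cv2) and the standard library are available. Lean on these libraries where they do the work, as an engineer would, in place of code of your own. Each camera call takes 0.05 s, during which the arm holds its last target. There are 200 camera calls.

## Working session

There is one attempt and no reset: what is moved stays moved. The work goes in short steps, Python scripts to look and compute and a tool call to move; the robot and the scene stay as the last step left them, time stands still between calls to the robot, and variables do not carry over. Pictures are saved under pics/ and viewed, at most 14 in all, crops included, and the job is handed in when it is done.

Besides the shell and the picture viewer there is one more tool, called after ">>>" as a command line: name --pt "numbers of a row" for each row, then --argument value for the rest. carry_out: Moves the arm, as the interface text tells. Its arguments: {"type":"object","properties":{"rows":{"type":"array"},"jaw":{"type":"number"},"force":{"type":"number"}},"required":["rows"]}

```bash
ls; mkdir -p pics
cat > h.py <<'E'
import numpy as np,cv2
from plant import robot
from scipy.spatial.transform import Rotation as Ro
def ray(cam,px,st=None):
    m=robot.camera_model(cam);d=np.array([(px[0]-m['cx'])/m['fx'],(px[1]-m['cy'])/m['fy'],1.])
    if 'mount' in m:
        st=st or robot.read_state();T=np.eye(4);T[:3,:3]=Ro.from_rotvec(st['orientation']).as_matrix();T[:3,3]=st['tool_pos']
        M=T@np.array(m['mount']);return M[:3,3],M[:3,:3]@d
    R=np.array(m['R']);t=np.array(m['t']);return -R.T@t,R.T@d
def at(cam,px,z,st=None):
    o,d=ray(cam,px,st);return o+d*(z-o[2])/d[2]
def proj(cam,X):
    m=robot.camera_model(cam);c=np.array(m['R'])@X+np.array(m['t']);return [m['fx']*c[0]/c[2]+m['cx'],m['fy']*c[1]/c[2]+m['cy']]
def snap(cam,name):
    p=robot.read_camera(cam);cv2.imwrite('pics/'+name+'.png',p[:,:,::-1]);return p
E
python3 - <<'E'
from h import *
s=robot.read_state();print(s,robot.grip_depth)
a=snap('scene','s0');b=snap('top','t0')
for n in ['scene','top']:
  m=robot.camera_model(n);print(n,np.round(-np.array(m['R']).T@np.array(m['t']),3))
for n in ['crate','bail','mat','clay_a','bottle_1','glue_bottle','mixing_cup']:
  for c in ['top','scene']:
    for o in robot.outline_of(c,n):
      ys,xs=np.where(o['pixels']);print(n,c,round(o['conf'],2),np.round(o['pixel']),xs.min(),xs.max(),ys.min(),ys.max(),np.round(at(c,o['pixel'],0.05),3))
E
```

```text
pics
{'t': 0.0, 'q': array([-1.43340989e+00,  1.31164257e-01,  1.48926997e+00, -1.69188104e-05,
        1.52294145e+00, -8.54277718e-02]), 'dq': array([-0.00133823, -0.00021768,  0.00023095,  0.00219174,  0.00106985,
        0.00091196]), 'joint_torque': array([-1.29787441e-04, -5.59850693e+01, -4.91751945e+01,  7.67676369e-02,
        3.56104178e-02, -1.24010571e-04]), 'tool_pos': array([ 0.13250918, -0.58462393,  0.21759068]), 'orientation': array([-3.12034572e+00, -3.49075364e-01,  9.92331615e-05]), 'force': array([-0.49684426, -0.45150894, -0.00522377]), 'wrist_torque': array([ 0.01289274, -0.00025992,  0.02817694]), 'gripper_force': 0.0, 'opening': 0.09306434121491794} 0.0188
scene [-0.098 -1.136  1.103]
top [0.284 0.005 1.228]
crate top 0.87 [224. 187.] 169 271 166 206 [0.568 0.077 0.05 ]
crate scene 0.74 [270. 191.] 225 293 146 220 [0.596 0.02  0.05 ]
bail top 0.77 [222. 183.] 169 270 171 197 [0.582 0.081 0.05 ]
bail scene 0.6 [261. 173.] 225 288 146 214 [0.623 0.126 0.05 ]
mat top 0.86 [142. 227.] 114 177 190 259 [0.464 0.358 0.05 ]
mat scene 0.73 [183. 180.] 175 192 170 186 
[... 974 characters left out ...]
ne 0.68 [325. 238.] 319 330 223 250 [ 0.62  -0.265  0.05 ]
bottle_1 scene 0.58 [256. 251.] 251 262 235 262 [ 0.412 -0.205  0.05 ]
bottle_1 scene 0.53 [342. 278.] 331 345 262 291 [ 0.564 -0.423  0.05 ]
bottle_1 scene 0.53 [271. 270.] 264 276 259 287 [ 0.41  -0.297  0.05 ]
bottle_1 scene 0.51 [284. 241.] 280 290 227 254 [ 0.506 -0.216  0.05 ]
glue_bottle top 0.68 [222. 186.] 170 271 166 206 [0.572 0.082 0.05 ]
glue_bottle top 0.5 [347. 150.] 338 351 140 157 [ 0.651 -0.357  0.05 ]
glue_bottle scene 0.58 [349. 248.] 346 357 226 265 [ 0.655 -0.339  0.05 ]
mixing_cup top 0.87 [338. 190.] 330 348 182 200 [ 0.516 -0.303  0.05 ]
mixing_cup scene 0.95 [301. 260.] 292 314 249 276 [ 0.506 -0.306  0.05 ]
```

Run:
```python
import cv2
a=cv2.imread('pics/t0.png')[130:270,100:390];b=cv2.imread('pics/s0.png')[130:320,160:380]
cv2.imwrite('pics/t0c.png',cv2.resize(a,None,fx=2.75,fy=2.75,interpolation=2));cv2.imwrite('pics/s0c.png',cv2.resize(b,None,fx=3,fy=3,interpolation=2))
```

```text
(no output)
```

View pics/t0c.png

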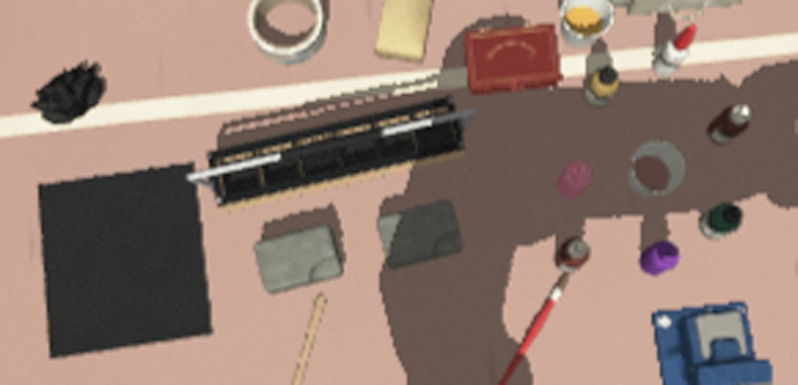

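View pics/s0c.png

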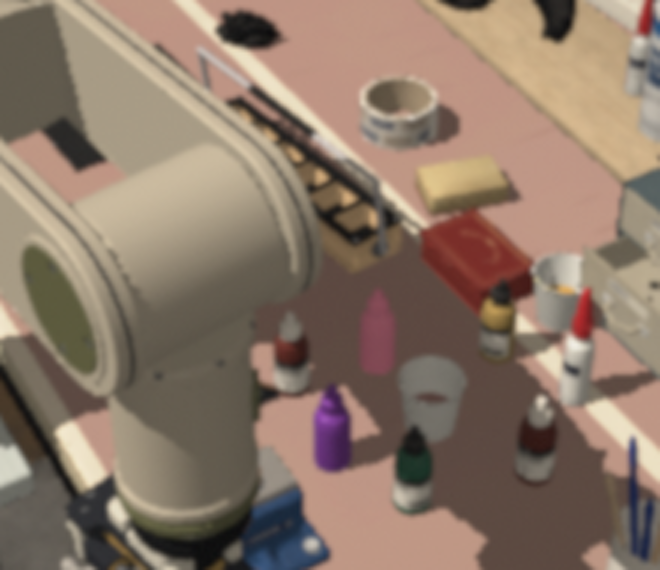

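The pictures show:
- Crate with the bail near upright.
- Two clay blocks in front of it, at top px (254,214) and (210,223).
- Mat at (142,227).
- Bottle-like things in the top view: ochre (318,161), red-brown (308,223), green (363,210) and maroon (366,172) are tint bottles. Pink (308,195) and purple (339,225) are decoys. Glue is at (347,150) and the cup at (338,190).

Next I measure the poses.

```bash
cat >> h.py <<'E'
def rect(cam,o,z,st=None):
    ys,xs=np.where(o['pixels']);P=np.array([at(cam,p,z,st)[:2] for p in zip(xs,ys)],np.float32)
    (c,wh,a)=cv2.minAreaRect(P);w,h=wh
    if w>h: a+=90;w,h=h,w   # a = dir of short side
    a=(a+90)%180-90
    return np.round(c,3),round(w,3),round(h,3),round(a,1)
def Rdown(yaw,tx=0,ty=0): # tool x at yaw; then tilt about tool x,y (deg)
    return Ro.from_euler('z',yaw,degrees=True)*Ro.from_euler('x',180,degrees=True)*Ro.from_rotvec([tx,ty,0],degrees=True)
def go(x,y,z,yaw,tx=0,ty=0,frm=None):
    s=robot.read_state();R0=Ro.from_rotvec(s['orientation']);p=s['tool_pos']
    if frm is not None: p,R0=np.array(frm[:3]),Rdown(*frm[3:])
    d=R0.inv().apply(np.array([x,y,z])-p);r=(R0.inv()*Rdown(yaw,tx,ty)).as_rotvec(degrees=True)
    print('row',np.round(d,4),np.round(r,1),'n>=',round(max(np.linalg.norm(d)/.0625,np.linalg.norm(r)/10.7),1))
def pose():
    s=robot.read_state();R=Ro.from_rotvec(s['orientation']).as_matrix();print('t',round(s['t'],2),'p',np.round(s['tool_pos'],4),'yaw',round(np.degrees(np.arctan2(R[1,0],R[0,0])),1),'z',np.round(R[:,2],3),'F',np.round(s['force'],1),'open',round(s['opening'],4),'q',np.round(s['q'],2))
E
python3 - <<'E'
from h import *
snap('top','t1')
for n,z in [('crate',.045),('mat',.003),('clay_a',.049)]:
  for o in robot.outline_of('top',n):
    if o['conf']>.5: print(n,rect('top',o,z))
for o in robot.outline_of('top','bail'):
  ys,xs=np.where(o['pixels']);print(o['conf'],[ (x,int(ys[xs==x].min()),int(ys[xs==x].max())) for x in range(169,271,10)])
# predicted bar upright guess for crate (0.57,.08), yaw 10
print(np.round(robot.camera_model('wrist')['mount'],3),robot.camera_model('wrist')['fx'])
go(.40,.06,.30,100)
E
```

```text
crate (array([0.574, 0.086]), 0.08, 0.356, 6.9)
crate (array([ 0.66 , -0.357]), 0.032, 0.076, 38.6)Traceback (most recent call last):
  File "<stdin>", line 5, in <module>
  File "h.py", line 17, in rect
    ys,xs=np.where(o['pixels']);P=np.array([at(cam,p,z,st)[:2] for p in zip(xs,ys)],np.float32)
                                            ~~^^^^^^^^^^^^
  File "h.py", line 11, in at
    o,d=ray(cam,px,st);return o+d*(z-o[2])/d[2]
        ~~~^^^^^^^^^^^
  File "h.py", line 5, in ray
    m=robot.camera_model(cam);d=np.array([(px[0]-m['cx'])/m['fx'],(px[1]-m['cy'])/m['fy'],1.])
ValueError: time passes only in moves, steps and waits
```

```bash
python3 - <<'E'
s=open('h.py').read()
s=s.replace("def ray(","CM={}\ndef cm(n):\n    if n not in CM: CM[n]=robot.camera_model(n)\n    return CM[n]\ndef ray(",1).replace("m=robot.camera_model(cam)","m=cm(cam)")
open('h.py','w').write(s)
E
python3 - <<'E'
from h import *
snap('top','t1')
for n,z in [('crate',.045),('mat',.003),('clay_a',.049)]:
  for o in robot.outline_of('top',n):
    if o['conf']>.5: print(n,rect('top',o,z))
for o in robot.outline_of('top','bail'):
  ys,xs=np.where(o['pixels']);print(o['conf'],[ (x,int(ys[xs==x].min()),int(ys[xs==x].max())) for x in range(169,271,10)])
print(np.round(robot.camera_model('wrist')['mount'],3),robot.camera_model('wrist')['fx'])
go(.40,.06,.30,100)
E
```

```text
crate (array([0.574, 0.084]), 0.078, 0.353, 7.3)
mat (array([0.48 , 0.362]), 0.202, 0.221, -87.5)
clay_a (array([0.448, 0.141]), 0.073, 0.1, 6.9)
clay_a (array([ 0.464, -0.009]), 0.066, 0.098, 11.1)
0.54 [(169, 193, 195), (179, 191, 193), (189, 189, 190), (199, 185, 189), (209, 183, 187), (219, 180, 185), (229, 179, 182), (239, 177, 179), (249, 175, 177), (259, 173, 174), (269, 170, 175)]
[[ 0.001 -0.969 -0.248  0.068]
 [ 1.     0.001  0.001  0.001]
 [-0.    -0.248  0.969 -0.165]
 [ 0.     0.     0.     1.   ]] 290.8701396238542
row [ 0.4033 -0.5702 -0.0814] [  0.    0.  -87.2] n>= 11.3
```

>>> carry_out --pt "0.403 -0.57 -0.08 0 0 -87" --pt "0.403 -0.57 -0.08 0 0 -87" --pt "0.403 -0.57 -0.08 0 0 -87" --pt "0.403 -0.57 -0.08 0 0 -87" --pt "0.403 -0.57 -0.08 0 0 -87" --pt "0.403 -0.57 -0.08 0 0 -87" --pt "0.403 -0.57 -0.08 0 0 -87" --pt "0.403 -0.57 -0.08 0 0 -87" --pt "0.403 -0.57 -0.08 0 0 -87" --pt "0.403 -0.57 -0.08 0 0 -87" --pt "0.403 -0.57 -0.08 0 0 -87" --pt "0.403 -0.57 -0.08 0 0 -87"

```text
t: 2.7
tool_pos: [0.4002, 0.0631, 0.2991]
orientation: [2.018, 2.408, 0.002]
force: [-0.0, 0.1, -0.1]
opening: 0.0928
gripper_force: 0.0
```

Run:
```python
from h import *
pose();st=robot.read_state()
a=snap('wrist','w1')
for n,z in [('crate',.045),('clay_a',.049)]:
  for o in robot.outline_of('wrist',n):
    print(n,o['conf'],o['pixel'],rect('wrist',o,z,st))
for x in (179,259):
  print(at('top',(x,192-18*(x-179)/80),.127))
snap('scene','s2');b=robot.read_camera('top')[:, :, ::-1]
cv2.imwrite('pics/j.png',np.hstack([cv2.resize(a[:,:,::-1],(400,300)),cv2.resize(b[150:255,130:280],(400,300))]))
```

```text
t 2.7 p [0.4002 0.0631 0.2991] yaw 100.1 z [ 0.001  0.001 -1.   ] F [-0.   0.1 -0.1] open 0.0928 q [ 0.03 -0.43  1.85  0.    1.72 -0.15]
crate 0.7 [391.5, 136.4] (array([0.571, 0.105]), 0.088, 0.338, 7.0)
clay_a 0.96 [300.3, 214.6] (array([ 0.465, -0.003]), 0.063, 0.1, 8.4)
clay_a 0.68 [307.8, 114.1] (array([0.451, 0.141]), 0.067, 0.095, 9.0)
[0.54962579 0.21399809 0.127     ]
[ 0.58004943 -0.0428527   0.127     ]
```

View pics/j.png

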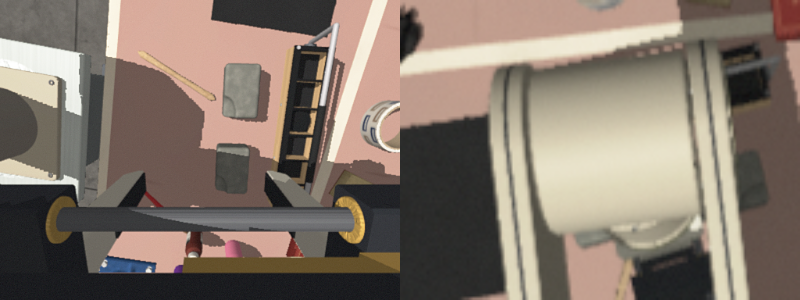

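The wrist view agrees with the top view: clay at (0.465,-0.003) and (0.451,0.141), both about 9° yaw. The bail bar is roughly upright. I take the left clay first.

Run:
```python
from h import *
go(.446,.141,.09,98);go(.446,.141,.016,98)
f=(.446,.141,.016,98)
go(.446,.141,.10,98,frm=f);go(.425,.362,.10,95,frm=f);go(.425,.362,.0195,95,frm=f)
```

```text
row [0.0736 0.0599 0.2084] [-0.   0.   1.7] n>= 3.7
row [0.0736 0.06   0.2824] [-0.   0.   1.7] n>= 4.8
row [ 0.     0.    -0.084] [0. 0. 0.] n>= 1.3
row [ 0.2218  0.01   -0.084 ] [ 0. -0.  3.] n>= 3.8
row [ 0.2218  0.01   -0.0035] [ 0. -0.  3.] n>= 3.6
```

>>> carry_out --pt "0.074 0.06 0.15 0 0 1.7" --pt "0.074 0.06 0.15 0 0 1.7" --pt "0.074 0.06 0.15 0 0 1.7" --pt "0.074 0.06 0.2 0 0 1.7" --pt "0.074 0.06 0.23 0 0 1.7" --pt "0.074 0.06 0.25 0 0 1.7" --pt "0.074 0.06 0.265 0 0 1.7" --pt "0.074 0.06 0.275 0 0 1.7" --pt "0.074 0.06 0.282 0 0 1.7" --pt "0.074 0.06 0.282 0 0 1.7" --jaw 0

```text
t: 4.2
tool_pos: [0.4463, 0.1428, 0.0166]
orientation: [-2.06, -2.372, 0.0]
force: [-0.8, -0.2, -0.7]
opening: 0.093
gripper_force: 0.0
```

>>> carry_out --pt "0 0 0 0 0 0" --pt "0 0 0 0 0 0" --pt "0 0 0 0 0 0" --pt "0 0 0 0 0 0" --pt "0 0 0 0 0 0" --pt "0 0 0 0 0 0" --pt "0 0 -0.02 0 0 0" --pt "0 0 -0.04 0 0 0" --pt "0 0 -0.06 0 0 0" --pt "0 0 -0.084 0 0 0" --jaw 255 --force 30

```text
t: 5.45
tool_pos: [0.4442, 0.1425, 0.0995]
orientation: [-2.058, -2.37, 0.006]
force: [0.6, 0.1, -2.8]
opening: 0.0632
gripper_force: 29.9
```

>>> carry_out --pt "0.05 0.003 0 0 0 1" --pt "0.11 0.006 0 0 0 2" --pt "0.17 0.008 0 0 0 3" --pt "0.221 0.01 0 0 0 3" --pt "0.221 0.01 0.03 0 0 3" --pt "0.221 0.01 0.055 0 0 3" --pt "0.221 0.01 0.07 0 0 3" --pt "0.221 0.01 0.076 0 0 3" --pt "0.221 0.01 0.08 0 0 3" --pt "0.221 0.01 0.08 0 0 3"

```text
t: 6.7
tool_pos: [0.4256, 0.3632, 0.0212]
orientation: [2.121, 2.317, 0.001]
force: [-0.4, -0.5, -2.9]
opening: 0.0631
gripper_force: 29.9
```

>>> carry_out --pt "0 0 0 0 0 0" --pt "0 0 0 0 0 0" --pt "0 0 0 0 0 0" --pt "0 0 0 0 0 0" --pt "0 0 -0.03 0 0 0" --pt "0 0 -0.08 0 0 0" --pt "0 0 -0.13 0 0 0" --pt "-0.1 0 -0.15 0 0 0" --pt "-0.16 0 -0.15 0 0 0" --pt "-0.2 0 -0.15 0 0 0" --pt "-0.23 0 -0.15 0 0 0" --pt "-0.23 0 -0.15 0 0 0" --jaw 0

```text
t: 8.2
tool_pos: [0.4459, 0.1315, 0.1709]
orientation: [2.125, 2.312, 0.0]
force: [-0.3, -0.0, -0.6]
opening: 0.093
gripper_force: 0.0
```

Run:
```python
from h import *
pose();st=robot.read_state()
snap('wrist','w2')
for n,z in [('crate',.045),('clay_a',.049),('mat',.003)]:
  for o in robot.outline_of('wrist',n):
    print(n,round(o['conf'],2),o['pixel'],rect('wrist',o,z,st))
robot.read_camera('top')
for o in robot.outline_of('top','clay_a'): print(round(o['conf'],2),rect('top',o,.049))
go(.46,-.003,.09,99);go(.46,-.003,.016,99)
```

```text
t 8.2 p [0.4459 0.1315 0.1709] yaw 94.8 z [ 0.001 -0.    -1.   ] F [-0.3 -0.  -0.6] open 0.093 q [ 0.18 -0.22  1.91 -0.    1.45  0.09]
crate 0.7 [388.5, 159.0] (array([0.573, 0.116]), 0.087, 0.296, 7.3)
clay_a 0.97 [272.5, 304.5] (array([0.465, 0.01 ]), 0.062, 0.097, 6.6)
mat 0.75 [317.7, 28.9] (array([0.485, 0.287]), 0.06, 0.221, -85.1)
0.8 (array([ 0.463, -0.008]), 0.069, 0.097, 7.9)
0.77 (array([0.42 , 0.374]), 0.068, 0.069, -86.9)
row [-0.1389  0.0022  0.0805] [-0.  -0.  -3.8] n>= 2.6
row [-0.1389  0.0023  0.1545] [-0.  -0.  -3.8] n>= 3.3
```

>>> carry_out --pt "-0.06 0.001 0 0 0 -3" --pt "-0.11 0.001 0.02 0 0 -3" --pt "-0.138 0.002 0.06 0 0 -3" --pt "-0.138 0.002 0.1 0 0 -3" --pt "-0.138 0.002 0.125 0 0 -3" --pt "-0.138 0.002 0.14 0 0 -3" --pt "-0.138 0.002 0.15 0 0 -3" --pt "-0.138 0.002 0.154 0 0 -3" --pt "-0.138 0.002 0.154 0 0 -3"

```text
t: 9.62
tool_pos: [0.4601, -0.0032, 0.0171]
orientation: [2.059, 2.372, 0.001]
force: [0.2, 0.0, -0.3]
opening: 0.093
gripper_force: 0.0
```

>>> carry_out --pt "0 0 0 0 0 0" --pt "0 0 0 0 0 0" --pt "0 0 0 0 0 0" --pt "0 0 0 0 0 0" --pt "0 0 0 0 0 0" --pt "0 0 0 0 0 0" --pt "0 0 -0.02 0 0 0" --pt "0 0 -0.04 0 0 0" --pt "0 0 -0.06 0 0 0" --pt "0 0 -0.084 0 0 0" --jaw 255 --force 30

```text
t: 10.88
tool_pos: [0.4577, -0.0031, 0.0996]
orientation: [-2.058, -2.37, 0.004]
force: [0.0, 0.4, -1.7]
opening: 0.063
gripper_force: 30.0
```

Run:
```python
from h import *
pose();go(.47,.25,.1,97);go(.535,.36,.1,95)
```

```text
t 10.88 p [ 0.4577 -0.0031  0.0996] yaw 98.1 z [-0.004  0.    -1.   ] F [ 0.   0.4 -1.7] open 0.063 q [-0.12 -0.17  2.   -0.    1.31 -0.26]
row [ 0.2489  0.0477 -0.0003] [-0.2 -0.   1.1] n>= 4.1
row [ 0.3487  0.1275 -0.0006] [-0.2 -0.   3.1] n>= 5.9
```

>>> carry_out --pt "0.06 0.008 0 0 0 0" --pt "0.12 0.016 0 0 0 0" --pt "0.18 0.025 0 0 0 1" --pt "0.24 0.035 0 0 0 2" --pt "0.3 0.06 0 0 0 3" --pt "0.345 0.1 0 0 0 3" --pt "0.349 0.127 0 0 0 3" --pt "0.349 0.127 0.04 0 0 3" --pt "0.349 0.127 0.065 0 0 3" --pt "0.349 0.127 0.075 0 0 3" --pt "0.349 0.127 0.08 0 0 3" --pt "0.349 0.127 0.08 0 0 3"

```text
t: 12.38
tool_pos: [0.5368, 0.3602, 0.0216]
orientation: [2.121, 2.317, 0.001]
force: [-0.1, -0.2, -1.7]
opening: 0.0631
gripper_force: 30.0
```

>>> carry_out --pt "0 0 0 0 0 0" --pt "0 0 0 0 0 0" --pt "0 0 0 0 0 0" --pt "0 0 0 0 0 0" --pt "0 0 -0.03 0 0 0" --pt "0 0 -0.08 0 0 0" --pt "0 0 -0.13 0 0 0" --pt "-0.05 -0.05 -0.18 0 0 0" --pt "-0.1 -0.1 -0.2 0 0 0" --pt "-0.14 -0.13 -0.2 0 0 0" --pt "-0.2 -0.13 -0.2 0 0 0" --pt "-0.2 -0.13 -0.2 0 0 0" --jaw 0

```text
t: 13.88
tool_pos: [0.4244, 0.1469, 0.2213]
orientation: [2.123, 2.314, 0.002]
force: [0.3, 0.0, -0.3]
opening: 0.093
gripper_force: 0.0
```

Run:
```python
from h import *
pose();st=robot.read_state()
a=snap('wrist','w3');b=snap('top','t3')
for n,z in [('crate',.045),('clay_a',.052),('mat',.003)]:
  for c in ('wrist','top'):
   for o in robot.outline_of(c,n):
    if o['conf']>.4: print(n,c,round(o['conf'],2),o['pixel'],rect(c,o,z,st))
cv2.imwrite('pics/j3.png',np.hstack([cv2.resize(a[:,:,::-1],(400,300)),cv2.resize(b[150:270,110:270,::-1],(400,300))]))
```

```text
t 13.88 p [0.4244 0.1469 0.2213] yaw 94.9 z [ 0.002 -0.    -1.   ] F [ 0.3  0.  -0.3] open 0.093 q [ 0.22 -0.29  1.88 -0.    1.55  0.13]
crate wrist 0.64 [380.8, 172.8] (array([0.573, 0.1  ]), 0.084, 0.312, 7.2)
crate top 0.79 [238.6, 181.0] (array([0.581, 0.025]), 0.083, 0.239, 8.2)
clay_a wrist 0.78 [280.7, 13.3] (array([0.43 , 0.315]), 0.029, 0.06, -85.0)
clay_a wrist 0.6 [381.7, 21.2] (array([0.533, 0.317]), 0.045, 0.072, -85.0)
clay_a top 0.48 [240.4, 183.5] (array([0.579, 0.026]), 0.08, 0.24, 7.4)
clay_a top 0.41 [131.7, 238.8] (array([0.417, 0.355]), 0.057, 0.105, -0.4)
mat wrist 0.78 [318.4, 54.0] (array([0.484, 0.304]), 0.095, 0.222, -85.0)
mat top 0.86 [125.2, 237.1] (array([0.478, 0.362]), 0.2, 0.215, -88.0)
mat top 0.7 [237.8, 181.5] (array([0.591, 0.028]), 0.086, 0.253, 6.3)
mat top 0.54 [320.6, 163.0] (array([ 0.637, -0.265]), 0.033, 0.054, 56.2)
```

View pics/j3.png

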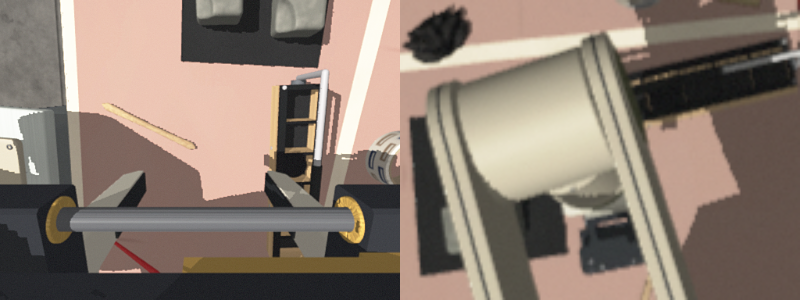

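Both clay blocks are on the mat. Now a high look over the crate.

Run:
```python
from h import *
go(.50,.03,.42,97)
```

```text
row [-0.1267  0.0642 -0.1998] [-0.  -0.  -1.8] n>= 3.9
```

>>> carry_out --pt "-0.127 0.064 -0.2 0 0 -2" --pt "-0.127 0.064 -0.2 0 0 -2" --pt "-0.127 0.064 -0.2 0 0 -2" --pt "-0.127 0.064 -0.2 0 0 -2" --pt "-0.127 0.064 -0.2 0 0 -2" --pt "-0.127 0.064 -0.2 0 0 -2" --pt "-0.127 0.064 -0.2 0 0 -2"

```text
t: 15.15
tool_pos: [0.4989, 0.0295, 0.4188]
orientation: [-2.077, -2.354, 0.003]
force: [0.3, 0.1, -0.6]
opening: 0.093
gripper_force: 0.0
```

Run:
```python
from h import *
pose();st=robot.read_state()
a=snap('wrist','w4')
for n,z in [('crate',.045),('bail',.127),('clay_a',.052)]:
   for o in robot.outline_of('wrist',n):
    print(n,round(o['conf'],2),o['pixel'],rect('wrist',o,z,st))
# rectified crate-plane view: 1 px = 0.5 mm at z=.045, crate frame guess centre (.572,.085) yaw 7
def rectify(zp,cx=.572,cy=.085,yaw=7):
  H=[];src=[];o=np.radians(yaw);m=robot.camera_model('wrist')
  T=np.eye(4);T[:3,:3]=Ro.from_rotvec(st['orientation']).as_matrix();T[:3,3]=st['tool_pos'];M=np.linalg.inv(T@np.array(m['mount']))
  dst=[]
  for u,v in [(-.1,-.2),(.1,-.2),(.1,.2),(-.1,.2)]:
    X=M@[cx+u*np.cos(o)-v*np.sin(o),cy+u*np.sin(o)+v*np.cos(o),zp,1]
    src.append([m['fx']*X[0]/X[2]+m['cx'],m['fy']*X[1]/X[2]+m['cy']]);dst.append([(.2-v)*2000,(.1-u)*1500])
  return cv2.warpPerspective(a[:,:,::-1],cv2.getPerspectiveTransform(np.float32(src),np.float32(dst)),(800,300))
cv2.imwrite('pics/j4.png',np.vstack([rectify(.045),rectify(.127)]))
```

```text
t 15.15 p [0.4989 0.0295 0.4188] yaw 97.1 z [-0.003  0.    -1.   ] F [ 0.3  0.1 -0.6] open 0.093 q [-0.04 -0.13  1.39  0.    1.89 -0.17]
crate 0.8 [311.9, 123.8] (array([0.58 , 0.076]), 0.076, 0.398, 7.4)
bail 0.8 [313.1, 123.3] (array([0.568, 0.081]), 0.016, 0.335, 8.0)
```

View pics/j4.png

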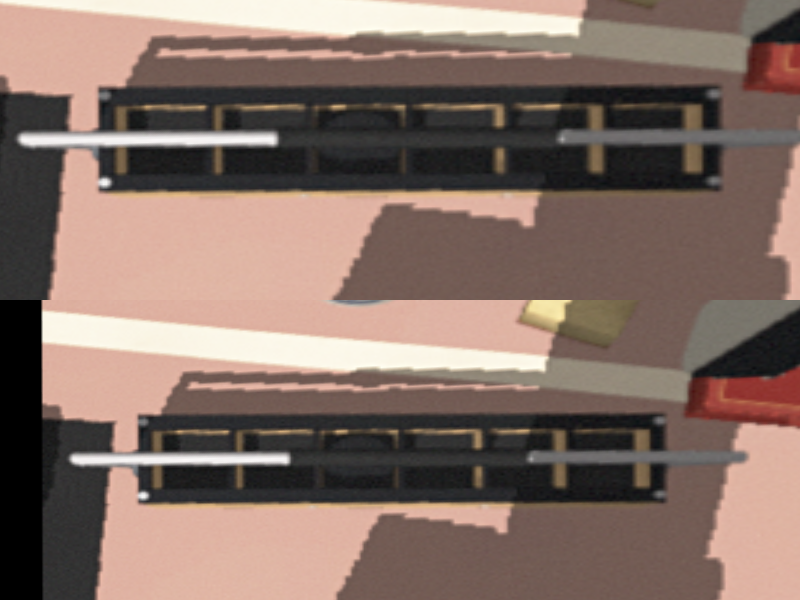

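The rectified view shows the crate at about (0.580, 0.081) with yaw 7°. A round dark disc, probably a tin, shows in the third cell from the left (cell 3). I enhance the contrast for the other cells.

Run:
```python
import cv2,numpy as np
a=cv2.imread('pics/j4.png')[80:200,90:730].astype(float)
b=np.clip(a*4-40,0,255).astype(np.uint8)
c=np.clip((a/255)**.45*255,0,255).astype(np.uint8)
cv2.imwrite('pics/e4.png',np.vstack([b,c]))
```

```text
(no output)
```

View pics/e4.png

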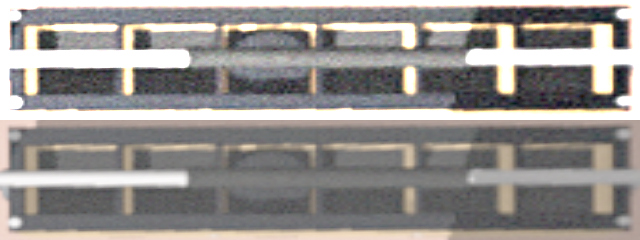

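Run:
```python
from h import *
c=np.array([.580,.081]);yw=np.radians(7)
ux=np.array([np.cos(yw),np.sin(yw)]);uy=np.array([-np.sin(yw),np.cos(yw)])
for th in (.13,):
  b=c-ux*.105*np.sin(th);print(b,.022+.105*np.cos(th))
  go(b[0],b[1],.2,97);go(b[0],b[1],.022+.105*np.cos(th)-.012,97)
  for i in range(6): print(i,c+uy*(i-2.5)*.05)
  # arc moves in tool frame (y fwd = ? ) relative to theta=.13
  for t in np.linspace(.13,1.6,13): print(round(t,2),'dFwd',round(.105*(np.sin(t)-np.sin(th)),3),'dDown',round(.105*(np.cos(th)-np.cos(t)),3))
```

```text
[0.56648987 0.07934117] 0.12611399884005275
row [0.0415 0.0734 0.2198] [-0.1 -0.   0.1] n>= 3.8
row [0.0415 0.0735 0.3057] [-0.1 -0.   0.1] n>= 5.1
0 [ 0.59523367 -0.04306827]
1 [0.5891402  0.00655904]
2 [0.58304673 0.05618635]
3 [0.57695327 0.10581365]
4 [0.5708598  0.15544096]
5 [0.56476633 0.20506827]
0.13 dFwd 0.0 dDown 0.0
0.25 dFwd 0.013 dDown 0.002
0.38 dFwd 0.025 dDown 0.006
0.5 dFwd 0.036 dDown 0.012
0.62 dFwd 0.047 dDown 0.019
0.74 dFwd 0.057 dDown 0.027
0.87 dFwd 0.066 dDown 0.036
0.99 dFwd 0.074 dDown 0.046
1.11 dFwd 0.08 dDown 0.057
1.23 dFwd 0.085 dDown 0.069
1.36 dFwd 0.089 dDown 0.082
1.48 dFwd 0.091 dDown 0.094
1.6 dFwd 0.091 dDown 0.107
```

Only cell 3 shows a tin; the others look empty. I go to the bail bar now.

>>> carry_out --pt "0.04 0.074 0.06 0 0 0" --pt "0.04 0.074 0.12 0 0 0" --pt "0.04 0.074 0.18 0 0 0" --pt "0.04 0.074 0.22 0 0 0" --pt "0.04 0.074 0.25 0 0 0" --pt "0.04 0.074 0.275 0 0 0" --pt "0.04 0.074 0.29 0 0 0" --pt "0.04 0.074 0.298 0 0 0" --pt "0.04 0.074 0.303 0 0 0" --pt "0.04 0.074 0.303 0 0 0"

```text
t: 16.6
tool_pos: [0.5684, 0.0774, 0.1181]
orientation: [2.08, 2.354, 0.001]
force: [-0.4, -0.8, 0.4]
opening: 0.093
gripper_force: 0.0
```

>>> carry_out --pt "0 0 0 0 0 0" --pt "0 0 0 0 0 0" --pt "0 0 0 0 0 0" --pt "0 0 0 0 0 0" --pt "0 0 0 0 0 0" --pt "0 0 0 0 0 0" --pt "0 0 0 0 0 0" --pt "0 0 0 0 0 0" --jaw 255 --force 8

```text
t: 17.6
tool_pos: [0.5681, 0.0773, 0.1176]
orientation: [-2.08, -2.354, 0.0]
force: [-0.0, -0.2, -0.6]
opening: 0.0175
gripper_force: 0.0
```

>>> carry_out --pt "0 0 0 0 0 0" --pt "0 0 0 0 0 0" --pt "0 0 0 0 0 0" --pt "0 0 0 0 0 0"

```text
t: 18.1
tool_pos: [0.5681, 0.0773, 0.1176]
orientation: [2.08, 2.354, 0.0]
force: [0.2, 0.0, -1.2]
opening: 0.0116
gripper_force: 8.0
```

>>> carry_out --pt "0 -0.007 0.001 0 0 0" --pt "0 -0.013 0.002 0 0 0" --pt "0 -0.019 0.004 0 0 0" --pt "0 -0.025 0.006 0 0 0" --pt "0 -0.031 0.009 0 0 0" --pt "0 -0.036 0.012 0 0 0" --pt "0 -0.042 0.015 0 0 0" --pt "0 -0.047 0.019 0 0 0" --pt "0 -0.047 0.019 0 0 0"

```text
t: 19.23
tool_pos: [0.52, 0.0714, 0.0978]
orientation: [-2.079, -2.353, 0.003]
force: [-4.3, -0.9, 3.4]
opening: 0.0118
gripper_force: 8.0
```

>>> carry_out --pt "0 -0.01 0.008 0 0 0" --pt "0 -0.019 0.017 0 0 0" --pt "0 -0.027 0.027 0 0 0" --pt "0 -0.033 0.038 0 0 0" --pt "0 -0.038 0.05 0 0 0" --pt "0 -0.042 0.063 0 0 0" --pt "0 -0.044 0.074 0 0 0" --pt "0 -0.044 0.08 0 0 0" --pt "0 -0.044 0.085 0 0 0" --pt "0 -0.044 0.087 0 0 0" --pt "0 -0.044 0.087 0 0 0"

```text
t: 20.6
tool_pos: [0.4771, 0.0661, 0.0111]
orientation: [-2.08, -2.353, 0.002]
force: [-3.3, -0.6, -0.9]
opening: 0.0118
gripper_force: 8.0
```

Run:
```python
from h import *
pose()
```

```text
t 20.6 p [0.4771 0.0661 0.0111] yaw 97.1 z [-0.002 -0.    -1.   ] F [-3.3 -0.6 -0.9] open 0.0118 q [ 0.03  0.03  2.   -0.    1.12 -0.09]
```

>>> carry_out --pt "0 0 0 0 0 0" --pt "0 0 0 0 0 0" --pt "0 0 0 0 0 0" --pt "0 0 -0.03 0 0 0" --pt "0 0 -0.06 0 0 0" --pt "0 0 -0.06 0 0 0" --jaw 120

```text
t: 21.35
tool_pos: [0.4803, 0.0662, 0.0746]
orientation: [2.078, 2.351, 0.006]
force: [1.0, 1.2, -1.0]
opening: 0.049
gripper_force: 0.0
```

>>> carry_out --pt "0 0 0 0 0 0" --pt "0 0 0 0 0 0" --pt "0 0 0 0 0 0" --pt "0 0 0 0 0 0" --pt "0 0 0 0 0 0" --pt "0 0 0 0 0 0" --pt "0 0 0.02 0 0 0" --pt "0 0 0.03 0 0 0" --pt "0 0 0.038 0 0 0" --pt "0 0 0.042 0 0 0" --pt "0 0 0.045 0 0 0" --pt "0 0 0.047 0 0 0" --jaw 255

```text
t: 22.85
tool_pos: [0.478, 0.0661, 0.0249]
orientation: [2.08, 2.354, 0.0]
force: [-3.2, -0.6, 11.4]
opening: 0.0003
gripper_force: 5.9
```

The bail is at its stop: the bar top is at 25 mm, with 11 N on the closed fingers. Next is a high look at the bottles.

```bash
cat >> h.py <<'E'
from scipy.optimize import minimize
def wproj(cam,P,st):
    m=cm(cam)
    if 'mount' in m:
        T=np.eye(4);T[:3,:3]=Ro.from_rotvec(st['orientation']).as_matrix();T[:3,3]=st['tool_pos'];M=np.linalg.inv(T@np.array(m['mount']));c=P@M[:3,:3].T+M[:3,3]
    else: c=P@np.array(m['R']).T+np.array(m['t'])
    return np.c_[m['fx']*c[:,0]/c[:,2]+m['cx'],m['fy']*c[:,1]/c[:,2]+m['cy']]
A=np.linspace(0,2*np.pi,24,endpoint=False)
BOT=np.vstack([np.c_[r*np.cos(A),r*np.sin(A),0*A+z] for r,z in [(.018,0),(.018,.074),(.011,.078),(.011,.099)]])
def fitb(cam,o,st=None,z0=0):
    msk=cv2.resize(o['pixels'].astype(np.uint8),None,fx=4,fy=4,interpolation=0)
    def cost(p):
        h=cv2.convexHull((wproj(cam,BOT+[p[0],p[1],z0],st)*4+2).astype(np.int32));c=np.zeros_like(msk);cv2.fillConvexPoly(c,h,1)
        return 1-(c&msk).sum()/max((c|msk).sum(),1)
    p0=at(cam,o['pixel'],.05+z0,st)[:2]
    r=minimize(cost,p0,method='Nelder-Mead',options=dict(initial_simplex=[p0,p0+[.01,0],p0+[0,.01]],xatol=3e-4,fatol=1e-3))
    return np.round(r.x,4),round(1-r.fun,2)
E
python3 - <<'E'
from h import *
pose();go(.50,-.42,.42,97)
E
```

```text
t 22.85 p [0.478  0.0661 0.0249] yaw 97.1 z [ 0.  0. -1.] F [-3.2 -0.6 11.4] open 0.0003 q [ 0.03  0.    1.99 -0.    1.14 -0.09]
row [-0.4852 -0.0378 -0.3951] [0.  0.  0.1] n>= 10.0
```

>>> carry_out --pt "0 0 -0.06 0 0 0" --pt "0 0 -0.12 0 0 0" --pt "-0.02 0 -0.18 0 0 0" --pt "-0.485 -0.038 -0.395 0 0 0" --pt "-0.485 -0.038 -0.395 0 0 0" --pt "-0.485 -0.038 -0.395 0 0 0" --pt "-0.485 -0.038 -0.395 0 0 0" --pt "-0.485 -0.038 -0.395 0 0 0" --pt "-0.485 -0.038 -0.395 0 0 0" --pt "-0.485 -0.038 -0.395 0 0 0" --pt "-0.485 -0.038 -0.395 0 0 0" --pt "-0.485 -0.038 -0.395 0 0 0" --jaw 60

```text
t: 24.35
tool_pos: [0.4991, -0.4236, 0.4203]
orientation: [2.083, 2.35, -0.001]
force: [0.3, 0.2, -0.6]
opening: 0.0709
gripper_force: 0.0
```

>>> carry_out --pt "-0.03 0 0 0 0 0" --pt "-0.03 0 0 0 0 0" --pt "-0.03 0 0 0 0 0"

```text
t: 24.72
tool_pos: [0.5034, -0.4491, 0.4195]
orientation: [-2.08, -2.354, -0.0]
force: [-0.0, 0.1, 0.8]
opening: 0.0712
gripper_force: 0.0
```

Run:
```python
from h import *
pose();st=robot.read_state()
a=snap('wrist','w5');snap('top','t5')
for c in ('wrist','top'):
  for o in robot.outline_of(c,'bottle_1'):
    if o['conf']>.3: 
      m=cv2.erode(o['pixels'].astype(np.uint8),np.ones((3,3)));im=a if c=='wrist' else cv2.imread('pics/t5.png')[:,:,::-1]
      print(c,round(o['conf'],2),np.round(o['pixel']),*fitb(c,o,st),im[m>0].mean(0).round())
  for n in ('glue_bottle','mixing_cup'):
    for o in robot.outline_of(c,n): 
      if o['conf']>.3: print(n,c,round(o['conf'],2),np.round(o['pixel']),at(c,o['pixel'],.05,st).round(3))
b=cv2.imread('pics/t5.png')
cv2.imwrite('pics/j5.png',np.hstack([a[:,:,::-1][:300],cv2.resize(b[150:270,110:242],(288,300))]))
```

```text
t 24.73 p [ 0.5034 -0.4491  0.4195] yaw 97.1 z [-0.     0.001 -1.   ] F [-0.   0.1  0.8] open 0.0712 q [-0.8   0.37  0.85  0.    1.93 -0.93]
wrist 0.89 [348.  55.] [ 0.6238 -0.2632] 0.87 [84. 74. 56.]
wrist 0.88 [299. 137.] [ 0.5608 -0.4096] 0.91 [181. 150. 143.]
wrist 0.86 [232. 110.] [ 0.4445 -0.3801] 0.88 [59. 78. 68.]
wrist 0.85 [288.  12.] [ 0.5129 -0.2068] 0.93 [166.  95. 113.]
wrist 0.73 [220.  64.] [ 0.4087 -0.3006] 0.85 [109.  55. 136.]
wrist 0.62 [236.   6.] [ 0.4215 -0.1921] 0.96 [102.  94.  88.]
glue_bottle wrist 0.76 [356. 112.] [ 0.658 -0.353  0.05 ]
glue_bottle wrist 0.57 [231. 114.] [ 0.439 -0.385  0.05 ]
glue_bottle wrist 0.33 [297. 137.] [ 0.562 -0.41   0.05 ]
mixing_cup wrist 0.76 [278.  71.] [ 0.513 -0.303  0.05 ]
top 0.68 [308. 222.] [ 0.418  -0.1889] 0.7 [153. 132. 122.]
top 0.67 [363. 209.] [ 0.4395 -0.375 ] 0.74 [58. 77. 65.]
top 0.61 [319. 162.] [ 0.6243 -0.255 ] 0.86 [62. 57. 43.]
top 0.49 [307. 195.] [ 0.5087 -0.2031] 0.79 [122.  73.  84.]
top 0.43 [365. 174.] [ 0.5563 -0.4034] 0.83 [128. 108. 100.]
glue_bottle top 0.52 [345. 149.] [ 0.657 -0.353  0.05 ]
glue_bottle top 0.49 [226. 215.] [0.473 0.077 0.05 ]
```

View pics/j5.png

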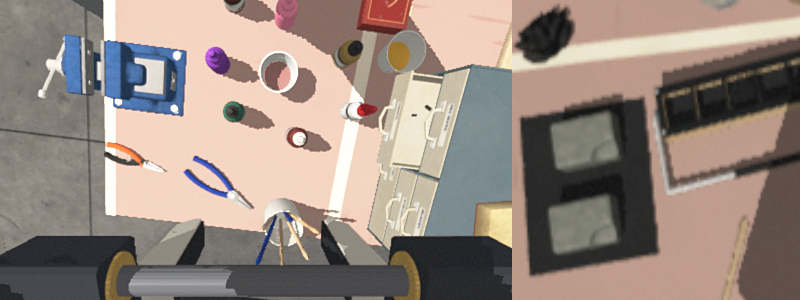

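Maroon, green, ochre and red-brown are all measured. The clay is on the mat and the bail is lying in front. I start with maroon.

Run:
```python
from h import *
go(.561,-.408,.17,72);go(.561,-.408,.047,72)
```

```text
row [0.0338 0.0621 0.25  ] [ 0.   0.  25.1] n>= 4.2
row [0.0339 0.0621 0.373 ] [ 0.   0.  25.1] n>= 6.1
```

>>> carry_out --pt "0.034 0.062 0.06 0 0 25" --pt "0.034 0.062 0.12 0 0 25" --pt "0.034 0.062 0.18 0 0 25" --pt "0.034 0.062 0.23 0 0 25" --pt "0.034 0.062 0.25 0 0 25" --pt "0.034 0.062 0.28 0 0 25" --pt "0.034 0.062 0.31 0 0 25" --pt "0.034 0.062 0.34 0 0 25" --pt "0.034 0.062 0.36 0 0 25" --pt "0.034 0.062 0.373 0 0 25" --pt "0.034 0.062 0.373 0 0 25"

```text
t: 26.5
tool_pos: [0.5604, -0.4079, 0.0458]
orientation: [-2.539, -1.847, 0.001]
force: [-0.0, 0.4, 0.2]
opening: 0.0712
gripper_force: 0.0
```

>>> carry_out --pt "0 0 0 0 0 0" --pt "0 0 0 0 0 0" --pt "0 0 0 0 0 0" --pt "0 0 0 0 0 0" --pt "0 0 0 0 0 0" --pt "0 0 0 0 0 0" --pt "0 0 0 0 0 0" --pt "0 0 0 0 0 0" --jaw 255 --force 12

```text
t: 27.5
tool_pos: [0.561, -0.4084, 0.047]
orientation: [2.54, 1.848, 0.0]
force: [1.1, -0.5, 3.2]
opening: 0.0358
gripper_force: 12.0
```

Run:
```python
from h import *
pose();st=robot.read_state()
a=snap('wrist','w6')
for o in robot.outline_of('wrist','bottle_1'):
  ys,xs=np.where(o['pixels']);f,q=fitb('wrist',o,st)
  R=Ro.from_rotvec(st['orientation']).as_matrix();print(round(o['conf'],2),np.round(o['pixel']),xs.min(),xs.max(),ys.min(),ys.max(),f,q,'tool off',(R.T@(np.r_[f,0]-st['tool_pos']))[:2].round(4))
cv2.imwrite('pics/w6c.png',cv2.resize(a[130:290,156:356,::-1],None,fx=2,fy=2))
go(.561,-.408,.17,72);
go(.5830,.0562,.2,97)
```

```text
t 27.5 p [ 0.561  -0.4084  0.047 ] yaw 72.1 z [ 0. -0. -1.] F [ 1.1 -0.5  3.2] open 0.0358 q [-0.7   0.51  1.35 -0.    1.28 -0.39]
0.82 [265. 231.] 232 294 187 265 [ 0.5649 -0.3984] 0.71 tool off [0.0108 0.0006]
0.79 [ 67. 232.] 7 127 197 265 [ 0.441  -0.3788] 0.55 tool off [-0.0087 -0.1233]
0.58 [ 11. 134.] 0 32 105 158 [ 0.4043 -0.2973] 0.97 tool off [ 0.0575 -0.1833]
row [ 0.0004  0.     -0.123 ] [0.  0.  0.1] n>= 2.0
row [ 0.4488 -0.122  -0.1532] [  0.    0.  -24.9] n>= 7.8
```

View pics/w6c.png

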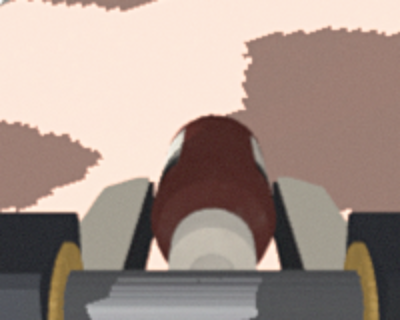

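Gripped, and the foot and cap edges in the wrist view put the bottle centred in the pads (offset about 0). I lift it and carry it to cell 5.

Run:
```python
from h import *
go(.5648,.2051,.17,97)
f=(.5648,.2051,.17,97);go(.5648,.2051,.053,97,frm=f)
```

```text
row [ 0.5849 -0.1852 -0.1232] [  0.    0.  -24.9] n>= 10.0
row [ 0.    -0.     0.117] [0. 0. 0.] n>= 1.9
```

>>> carry_out --pt "0 0 -0.04 0 0 0" --pt "0 0 -0.09 0 0 0" --pt "0 0 -0.123 0 0 0" --pt "0.05 -0.016 -0.123 0 0 -5" --pt "0.585 -0.185 -0.123 0 0 -25" --pt "0.585 -0.185 -0.123 0 0 -25" --pt "0.585 -0.185 -0.123 0 0 -25" --pt "0.585 -0.185 -0.123 0 0 -25" --pt "0.585 -0.185 -0.123 0 0 -25" --pt "0.585 -0.185 -0.123 0 0 -25" --pt "0.585 -0.185 -0.123 0 0 -25" --pt "0.585 -0.185 -0.123 0 0 -25"

```text
t: 29.1
tool_pos: [0.5637, 0.1462, 0.1691]
orientation: [-2.08, -2.354, 0.001]
force: [0.9, 0.9, -0.7]
opening: 0.0356
gripper_force: 12.0
```

Run:
```python
from h import *
pose();go(.5648,.2051,.105,97);go(.5648,.2051,.053,97)
```

```text
t 29.1 p [0.5637 0.1462 0.1691] yaw 97.1 z [-0.001 -0.    -1.   ] F [ 0.9  0.9 -0.7] open 0.0356 q [ 0.17  0.11  1.6  -0.    1.43  0.04]
row [0.0584 0.0084 0.0641] [-0.   0.   0.1] n>= 1.4
row [0.0584 0.0084 0.1161] [-0.   0.   0.1] n>= 2.1
```

>>> carry_out --pt "0.058 0.008 0 0 0 0" --pt "0.058 0.008 0.03 0 0 0" --pt "0.058 0.008 0.05 0 0 0" --pt "0.058 0.008 0.062 0 0 0" --pt "0.058 0.008 0.072 0 0 0" --pt "0.058 0.008 0.082 0 0 0" --pt "0.058 0.008 0.088 0 0 0" --pt "0.058 0.008 0.093 0 0 0" --pt "0.058 0.008 0.093 0 0 0"

```text
t: 30.22
tool_pos: [0.5651, 0.2027, 0.0764]
orientation: [-2.08, -2.354, 0.001]
force: [0.3, -0.1, -0.1]
opening: 0.0361
gripper_force: 12.0
```

>>> carry_out --pt "0 0 0.006 0 0 0" --pt "0 0 0.011 0 0 0" --pt "0 0 0.016 0 0 0" --pt "0 0 0.02 0 0 0" --pt "0 0 0.023 0 0 0" --pt "0 0 0.024 0 0 0" --pt "0 0 0.024 0 0 0"

```text
t: 31.1
tool_pos: [0.5653, 0.2028, 0.0529]
orientation: [2.08, 2.354, 0.0]
force: [-1.4, -0.7, 2.2]
opening: 0.0358
gripper_force: 12.0
```

Run:
```python
from h import *
f=(.5653,.2028,.20,97);go(.4445,-.379,.2,45,frm=f);go(.4445,-.379,.2,45,frm=f)
```

```text
row [-0.5627 -0.1908 -0.    ] [ 0. -0. 52.] n>= 9.5
row [-0.5627 -0.1908 -0.    ] [ 0. -0. 52.] n>= 9.5
```

>>> carry_out --pt "0 0 0 0 0 0" --pt "0 0 0 0 0 0" --pt "0 0 0 0 0 0" --pt "0 0 0 0 0 0" --pt "0 0 0 0 0 0" --pt "0 0 -0.03 0 0 0" --pt "0 0 -0.07 0 0 0" --pt "0 0 -0.12 0 0 0" --pt "0 0 -0.147 0 0 0" --pt "0 0 -0.147 0 0 0" --jaw 60

```text
t: 32.35
tool_pos: [0.567, 0.2033, 0.2029]
orientation: [2.078, 2.352, 0.008]
force: [-0.2, 0.7, -0.9]
opening: 0.0709
gripper_force: 0.0
```

>>> carry_out --pt "-0.563 -0.191 0 0 0 52" --pt "-0.563 -0.191 0 0 0 52" --pt "-0.563 -0.191 0 0 0 52" --pt "-0.563 -0.191 0 0 0 52" --pt "-0.563 -0.191 0 0 0 52" --pt "-0.563 -0.191 0 0 0 52" --pt "-0.563 -0.191 0 0 0 52" --pt "-0.563 -0.191 0 0 0 52" --pt "-0.563 -0.191 0 0 0 52" --pt "-0.563 -0.191 0 0 0 52" --pt "-0.563 -0.191 0 0 0 52" --pt "-0.563 -0.191 0 0 0 52"

```text
t: 33.85
tool_pos: [0.4446, -0.3783, 0.1981]
orientation: [-2.899, -1.203, 0.001]
force: [0.3, -0.3, 0.5]
opening: 0.0706
gripper_force: 0.0
```

Run:
```python
from h import *
pose();st=robot.read_state()
a=snap('wrist','w7')
for o in robot.outline_of('wrist','bottle_1'):
  ys,xs=np.where(o['pixels']);print(round(o['conf'],2),np.round(o['pixel']),ys.max(),*fitb('wrist',o,st),a[o['pixels']].mean(0).round())
go(.4445,-.379,.15,45);go(.4445,-.379,.047,45)
```

```text
t 33.85 p [ 0.4446 -0.3783  0.1981] yaw 45.1 z [-0.001  0.002 -1.   ] F [ 0.3 -0.3  0.5] open 0.0706 q [-0.79  0.1   1.56  0.    1.49 -0.01]
0.89 [258. 179.] 200 [ 0.4452 -0.3769] 0.85 [62. 79. 69.]
0.89 [184. 153.] 171 [ 0.4098 -0.2999] 0.86 [108.  57. 130.]
0.88 [116.  69.] 91 [ 0.4237 -0.198 ] 0.85 [126. 107. 101.]
0.71 [194.  19.] 40 [ 0.513 -0.207] 0.94 [188. 116. 137.]
row [-0.0012  0.0002  0.0489] [-0.1 -0.   0.1] n>= 0.8
row [-0.0012  0.0003  0.1519] [-0.1 -0.   0.1] n>= 2.4
```

>>> carry_out --pt "0.001 0 0.04 0 0 0" --pt "0.001 0 0.08 0 0 0" --pt "0.001 0 0.11 0 0 0" --pt "0.001 0 0.135 0 0 0" --pt "0.001 0 0.15 0 0 0" --pt "0.001 0 0.151 0 0 0"

```text
t: 34.7
tool_pos: [0.4454, -0.3775, 0.0477]
orientation: [-2.899, -1.205, 0.001]
force: [0.9, 0.3, 0.7]
opening: 0.0713
gripper_force: 0.0
```

>>> carry_out --pt "0 0 0 0 0 0" --pt "0 0 0 0 0 0" --pt "0 0 0 0 0 0" --pt "0 0 0 0 0 0" --pt "0 0 0 0 0 0" --pt "0 0 0 0 0 0" --pt "0 0 0 0 0 0" --pt "0 0 0 0 0 0" --pt "0 0 -0.04 0 0 0" --pt "0 0 -0.08 0 0 0" --pt "0 0 -0.123 0 0 0" --pt "0 0 -0.123 0 0 0" --jaw 255 --force 12

```text
t: 36.2
tool_pos: [0.4475, -0.3805, 0.176]
orientation: [2.896, 1.201, 0.004]
force: [0.7, -0.5, -1.1]
opening: 0.0365
gripper_force: 11.9
```

Run:
```python
from h import *
pose();go(.5709,.1554,.17,97)
```

```text
t 36.2 p [ 0.4475 -0.3805  0.176 ] yaw 45.1 z [ 0.005 -0.005 -1.   ] F [ 0.7 -0.5 -1.1] open 0.0365 q [-0.79  0.11  1.59  0.    1.44 -0.01]
row [ 0.4666 -0.2912  0.0039] [  0.4   0.2 -51.9] n>= 8.8
```

>>> carry_out --pt "0.466 -0.287 0 0 0 -52" --pt "0.466 -0.287 0 0 0 -52" --pt "0.466 -0.287 0 0 0 -52" --pt "0.466 -0.287 0 0 0 -52" --pt "0.466 -0.287 0 0 0 -52" --pt "0.466 -0.287 0 0 0 -52" --pt "0.466 -0.287 0 0 0 -52" --pt "0.466 -0.287 0 0 0 -52" --pt "0.466 -0.287 0 0 0 -52" --pt "0.466 -0.287 0 0 0 -52" --pt "0.466 -0.287 0 0 0 -52" --pt "0.466 -0.287 0 0 0 -52"

```text
t: 37.7
tool_pos: [0.5712, 0.1526, 0.1709]
orientation: [-2.082, -2.352, 0.002]
force: [0.4, 0.2, -0.8]
opening: 0.0363
gripper_force: 11.9
```

Run:
```python
from h import *
pose();go(.5709,.1554,.076,97)
```

```text
t 37.7 p [0.5712 0.1526 0.1709] yaw 97.0 z [-0.001 -0.    -1.   ] F [ 0.4  0.2 -0.8] open 0.0363 q [ 0.17  0.13  1.57 -0.    1.44  0.05]
row [0.0028 0.0001 0.0949] [-0.1  0.  -0. ] n>= 1.5
```

>>> carry_out --pt "0.002 0 0.03 0 0 0" --pt "0.002 0 0.055 0 0 0" --pt "0.002 0 0.07 0 0 0" --pt "0.002 0 0.08 0 0 0" --pt "0.002 0 0.088 0 0 0" --pt "0.002 0 0.094 0 0 0" --pt "0.002 0 0.099 0 0 0" --pt "0.002 0 0.104 0 0 0" --pt "0.002 0 0.108 0 0 0" --pt "0.002 0 0.112 0 0 0" --pt "0.002 0 0.112 0 0 0"

```text
t: 39.08
tool_pos: [0.5711, 0.1558, 0.0592]
orientation: [-2.08, -2.354, 0.001]
force: [-0.5, 0.2, -1.1]
opening: 0.0363
gripper_force: 11.9
```

Bottom is at about 12 mm with no force, so there is no tin in cell 4. I lower it the rest of the way and release.

>>> carry_out --pt "0 0 0.004 0 0 0" --pt "0 0 0.006 0 0 0" --pt "0 0 0.006 0 0 0"

```text
t: 39.45
tool_pos: [0.5711, 0.1559, 0.0545]
orientation: [-2.08, -2.354, 0.001]
force: [-4.8, 0.1, 7.5]
opening: 0.0364
gripper_force: 12.0
```

>>> carry_out --pt "0 0 0 0 0 0" --pt "0 0 0 0 0 0" --pt "0 0 0 0 0 0" --pt "0 0 0 0 0 0" --pt "0 0 0 0 0 0" --pt "0 0 -0.03 0 0 0" --pt "0 0 -0.07 0 0 0" --pt "0 0 -0.12 0 0 0" --pt "0 0 -0.147 0 0 0" --pt "0 0 -0.147 0 0 0" --jaw 60

```text
t: 40.7
tool_pos: [0.5732, 0.1562, 0.2039]
orientation: [2.078, 2.351, 0.007]
force: [0.1, 1.2, 0.7]
opening: 0.071
gripper_force: 0.0
```

Run:
```python
from h import *
pose();go(.6238,-.262,.2,97)
```

```text
t 40.7 p [0.5732 0.1562 0.2039] yaw 97.1 z [ 0.006  0.001 -1.   ] F [0.1 1.2 0.7] open 0.071 q [0.18 0.12 1.53 0.   1.49 0.06]
row [-0.4212 -0.0013  0.0037] [ 0.3 -0.   0.1] n>= 6.7
```

>>> carry_out --pt "-0.421 0.001 0 0 0 0" --pt "-0.421 0.001 0 0 0 0" --pt "-0.421 0.001 0 0 0 0" --pt "-0.421 0.001 0 0 0 0" --pt "-0.421 0.001 0 0 0 0" --pt "-0.421 0.001 0 0 0 0" --pt "-0.421 0.001 0 0 0 0" --pt "-0.421 0.001 0 0 0 0" --pt "-0.421 0.001 0 0 0 0" --pt "-0.421 0.001 0 0 0 0"

```text
t: 41.95
tool_pos: [0.6241, -0.2603, 0.1999]
orientation: [-2.078, -2.355, 0.0]
force: [0.0, 0.5, -0.1]
opening: 0.0711
gripper_force: 0.0
```

Run:
```python
from h import *
pose();st=robot.read_state()
a=snap('wrist','w8')
for o in robot.outline_of('wrist','bottle_1'):
  ys,xs=np.where(o['pixels']);print(round(o['conf'],2),np.round(o['pixel']),ys.max(),*fitb('wrist',o,st),a[o['pixels']].mean(0).round())
go(.6238,-.262,.047,97)
```

```text
t 41.95 p [ 0.6241 -0.2603  0.1999] yaw 97.1 z [-0.001  0.001 -1.   ] F [ 0.   0.5 -0.1] open 0.0711 q [-0.47  0.34  1.27  0.    1.52 -0.6 ]
0.97 [169. 118.] 137 [ 0.5193 -0.2077] 0.85 [203. 132. 154.]
0.73 [264. 179.] 196 [ 0.6281 -0.2558] 0.9 [146. 129.  95.]
0.68 [ 68. 188.] 206 [ 0.4121 -0.2943] 0.83 [112.  61. 134.]
0.66 [77. 90.] 108 [ 0.4283 -0.1919] 0.82 [131. 112. 106.]
row [-0.0015 -0.0007  0.1536] [-0.  -0.   0.2] n>= 2.5
```

>>> carry_out --pt "0.003 0.003 0.04 0 0 0" --pt "0.003 0.003 0.08 0 0 0" --pt "0.003 0.003 0.11 0 0 0" --pt "0.003 0.003 0.135 0 0 0" --pt "0.003 0.003 0.15 0 0 0" --pt "0.003 0.003 0.153 0 0 0"

```text
t: 42.8
tool_pos: [0.6263, -0.2577, 0.0468]
orientation: [-2.079, -2.354, 0.001]
force: [-0.6, -0.4, 0.6]
opening: 0.0712
gripper_force: 0.0
```

>>> carry_out --pt "0 0 0 0 0 0" --pt "0 0 0 0 0 0" --pt "0 0 0 0 0 0" --pt "0 0 0 0 0 0" --pt "0 0 0 0 0 0" --pt "0 0 0 0 0 0" --pt "0 0 0 0 0 0" --pt "0 0 0 0 0 0" --jaw 255 --force 12

```text
t: 43.8
tool_pos: [0.6271, -0.2587, 0.0481]
orientation: [2.08, 2.354, 0.0]
force: [-0.1, 0.0, 4.3]
opening: 0.0354
gripper_force: 12.0
```

Run:
```python
from h import *
pose()
snap('wrist','w9')
for o in robot.outline_of('wrist','bottle_1'):
  ys,xs=np.where(o['pixels']);print(round(o['conf'],2),np.round(o['pixel']),xs.min(),xs.max(),ys.min())
go(.5830,.0562,.17,97)
```

```text
t 43.8 p [ 0.6271 -0.2587  0.0481] yaw 97.1 z [ 0.001 -0.    -1.   ] F [-0.1  0.   4.3] open 0.0354 q [-0.47  0.47  1.41  0.    1.27 -0.59]
0.86 [262. 229.] 232 293 186
0.86 [ 69. 123.] 0 137 87
0.45 [ 0. 82.] 0 2 73
row [ 0.3178 -0.005  -0.1221] [0.  0.  0.1] n>= 5.4
```

>>> carry_out --pt "0 0 -0.04 0 0 0" --pt "0 0 -0.09 0 0 0" --pt "0 0 -0.122 0 0 0" --pt "0.05 -0.001 -0.122 0 0 0" --pt "0.11 -0.002 -0.122 0 0 0" --pt "0.17 -0.003 -0.122 0 0 0" --pt "0.23 -0.004 -0.122 0 0 0" --pt "0.28 -0.005 -0.122 0 0 0" --pt "0.318 -0.005 -0.122 0 0 0" --pt "0.318 -0.005 -0.122 0 0 0" --pt "0.318 -0.005 -0.122 0 0 0"

```text
t: 45.28
tool_pos: [0.5823, 0.0561, 0.1689]
orientation: [-2.079, -2.354, 0.002]
force: [0.1, 0.7, -1.0]
opening: 0.0359
gripper_force: 11.9
```

>>> carry_out --pt "0 0 0.03 0 0 0" --pt "0 0 0.055 0 0 0" --pt "0 0 0.07 0 0 0" --pt "0 0 0.08 0 0 0" --pt "0 0 0.088 0 0 0" --pt "0 0 0.094 0 0 0" --pt "0 0 0.099 0 0 0" --pt "0 0 0.104 0 0 0" --pt "0 0 0.108 0 0 0" --pt "0 0 0.111 0 0 0" --pt "0 0 0.111 0 0 0"

```text
t: 46.65
tool_pos: [0.5825, 0.0565, 0.0583]
orientation: [-2.08, -2.354, 0.0]
force: [-0.0, -0.2, -0.5]
opening: 0.0355
gripper_force: 11.9
```

Cell 2 is free too.

>>> carry_out --pt "0 0 0.003 0 0 0" --pt "0 0 0.005 0 0 0" --pt "0 0 0.005 0 0 0"

```text
t: 47.02
tool_pos: [0.5831, 0.0565, 0.0539]
orientation: [2.08, 2.354, 0.001]
force: [0.2, -0.6, 0.5]
opening: 0.0361
gripper_force: 12.0
```

>>> carry_out --pt "0 0 0 0 0 0" --pt "0 0 0 0 0 0" --pt "0 0 0 0 0 0" --pt "0 0 0 0 0 0" --pt "0 0 0 0 0 0" --pt "0 0 -0.03 0 0 0" --pt "0 0 -0.07 0 0 0" --pt "0 0 -0.12 0 0 0" --pt "0 0 -0.147 0 0 0" --pt "0 0 -0.147 0 0 0" --jaw 60

```text
t: 48.28
tool_pos: [0.5845, 0.0565, 0.2039]
orientation: [2.078, 2.351, 0.006]
force: [-1.1, 0.1, -0.1]
opening: 0.0709
gripper_force: 0.0
```

Run:
```python
from h import *
pose();go(.424,-.194,.2,97)
```

```text
t 48.27 p [0.5845 0.0565 0.2039] yaw 97.1 z [ 0.006  0.    -1.   ] F [-1.1  0.1 -0.1] open 0.0709 q [ 0.01  0.1   1.55  0.    1.49 -0.11]
row [-0.2288 -0.1901  0.0029] [0.3 0.  0.1] n>= 4.8
```

>>> carry_out --pt "-0.229 -0.188 0 0 0 0" --pt "-0.229 -0.188 0 0 0 0" --pt "-0.229 -0.188 0 0 0 0" --pt "-0.229 -0.188 0 0 0 0" --pt "-0.229 -0.188 0 0 0 0" --pt "-0.229 -0.188 0 0 0 0" --pt "-0.229 -0.188 0 0 0 0" --pt "-0.229 -0.188 0 0 0 0"

```text
t: 49.28
tool_pos: [0.4246, -0.1927, 0.1999]
orientation: [-2.078, -2.355, -0.0]
force: [0.2, 0.4, -0.8]
opening: 0.0712
gripper_force: 0.0
```

Run:
```python
from h import *
pose();st=robot.read_state()
a=snap('wrist','w10')
for o in robot.outline_of('wrist','bottle_1'):
  ys,xs=np.where(o['pixels']);print(round(o['conf'],2),np.round(o['pixel']),ys.max(),*fitb('wrist',o,st),a[o['pixels']].mean(0).round())
```

```text
t 49.27 p [ 0.4246 -0.1927  0.1999] yaw 97.2 z [-0.001  0.001 -1.   ] F [ 0.2  0.4 -0.8] open 0.0712 q [-0.54 -0.23  1.87  0.    1.5  -0.66]
0.86 [259. 178.] 195 [ 0.4211 -0.1874] 0.86 [166. 135. 128.]
0.7 [240. 254.] 264 [ 0.4057 -0.2777] 0.52 [123.  64. 150.]
0.58 [342. 200.] 222 [ 0.5084 -0.2036] 0.86 [216. 138. 162.]
```

>>> carry_out --pt "0.003 -0.002 0.04 0 0 0" --pt "0.003 -0.002 0.08 0 0 0" --pt "0.003 -0.002 0.11 0 0 0" --pt "0.003 -0.002 0.135 0 0 0" --pt "0.003 -0.002 0.15 0 0 0" --pt "0.003 -0.002 0.152 0 0 0"

```text
t: 50.12
tool_pos: [0.4215, -0.1904, 0.0478]
orientation: [-2.078, -2.354, 0.0]
force: [-0.3, -0.2, -0.6]
opening: 0.0713
gripper_force: 0.0
```

>>> carry_out --pt "0 0 0 0 0 0" --pt "0 0 0 0 0 0" --pt "0 0 0 0 0 0" --pt "0 0 0 0 0 0" --pt "0 0 0 0 0 0" --pt "0 0 0 0 0 0" --pt "0 0 0 0 0 0" --pt "0 0 0 0 0 0" --jaw 255 --force 12

```text
t: 51.12
tool_pos: [0.4221, -0.1914, 0.049]
orientation: [2.08, 2.354, 0.0]
force: [-1.1, 0.8, 5.6]
opening: 0.0356
gripper_force: 12.0
```

Run:
```python
from h import *
pose()
snap('wrist','w11')
for o in robot.outline_of('wrist','bottle_1'):
  ys,xs=np.where(o['pixels']);print(round(o['conf'],2),np.round(o['pixel']),xs.min(),xs.max(),ys.min())
go(.5891,.0066,.17,97)
```

```text
t 51.12 p [ 0.4221 -0.1914  0.049 ] yaw 97.1 z [ 0. -0. -1.] F [-1.1  0.8  5.6] open 0.0356 q [-0.54 -0.09  2.03 -0.    1.2  -0.66]
0.77 [231. 320.] 212 248 305
0.72 [379. 232.] 355 401 221
0.61 [263. 229.] 231 293 185
0.32 [447.  78.] 392 511 0
row [ 0.1759  0.1901 -0.121 ] [0.  0.  0.1] n>= 4.6
```

>>> carry_out --pt "0 0 -0.04 0 0 0" --pt "0 0 -0.09 0 0 0" --pt "0 0 -0.121 0 0 0" --pt "0.176 0.19 -0.121 0 0 0" --pt "0.176 0.19 -0.121 0 0 0" --pt "0.176 0.19 -0.121 0 0 0" --pt "0.176 0.19 -0.121 0 0 0" --pt "0.176 0.19 -0.121 0 0 0" --pt "0.176 0.19 -0.121 0 0 0" --pt "0.176 0.19 -0.121 0 0 0" --pt "0.176 0.19 -0.121 0 0 0"

```text
t: 52.6
tool_pos: [0.5883, 0.0056, 0.1698]
orientation: [2.082, 2.352, -0.0]
force: [-0.4, -0.1, -0.2]
opening: 0.0358
gripper_force: 12.0
```

>>> carry_out --pt "0 0 0.03 0 0 0" --pt "0 0 0.055 0 0 0" --pt "0 0 0.07 0 0 0" --pt "0 0 0.08 0 0 0" --pt "0 0 0.088 0 0 0" --pt "0 0 0.094 0 0 0" --pt "0 0 0.099 0 0 0" --pt "0 0 0.104 0 0 0" --pt "0 0 0.108 0 0 0" --pt "0 0 0.111 0 0 0" --pt "0 0 0.111 0 0 0"

```text
t: 53.98
tool_pos: [0.5887, 0.0069, 0.0584]
orientation: [-2.08, -2.354, 0.0]
force: [-0.2, 0.2, -1.3]
opening: 0.0359
gripper_force: 12.0
```

>>> carry_out --pt "0 0 0.003 0 0 0" --pt "0 0 0.005 0 0 0" --pt "0 0 0.005 0 0 0"

```text
t: 54.35
tool_pos: [0.589, 0.0068, 0.0549]
orientation: [2.08, 2.354, -0.0]
force: [-4.5, -0.5, 8.7]
opening: 0.036
gripper_force: 12.0
```

>>> carry_out --pt "0 0 0 0 0 0" --pt "0 0 0 0 0 0" --pt "0 0 0 0 0 0" --pt "0 0 0 0 0 0" --pt "0 0 0 0 0 0" --pt "0 0 -0.03 0 0 0" --pt "0 0 -0.07 0 0 0" --pt "0 0 -0.12 0 0 0" --pt "0 -0.05 -0.16 0 0 0" --pt "0 -0.1 -0.2 0 0 0" --pt "0 -0.1 -0.22 0 0 0" --pt "0 -0.1 -0.22 0 0 0" --jaw 60

```text
t: 55.85
tool_pos: [0.4906, -0.0056, 0.2761]
orientation: [2.078, 2.351, 0.005]
force: [-0.6, -0.4, -0.0]
opening: 0.0713
gripper_force: 0.0
```

Run:
```python
from h import *
pose();st=robot.read_state()
a=snap('wrist','w12');b=snap('scene','s12')
for o in robot.outline_of('wrist','bail'): print(o['conf'],rect('wrist',o,.019,st))
for o in robot.outline_of('wrist','clay_a'): print(o['conf'],rect('wrist',o,.052,st))
for o in robot.outline_of('wrist','bottle_1'): print(round(o['conf'],2),*fitb('wrist',o,st,.006))
cv2.imwrite('pics/j12.png',np.hstack([cv2.resize(a[:,:,::-1],(400,300)),cv2.resize(b[120:270,170:370,::-1],(400,300))]))
go(.4765,.068,.011,97)
```

```text
t 55.85 p [ 0.4906 -0.0056  0.2761] yaw 97.1 z [ 0.005 -0.001 -1.   ] F [-0.6 -0.4 -0. ] open 0.0713 q [-0.12 -0.19  1.7   0.    1.63 -0.24]
0.96 (array([0.485, 0.04 ]), 0.093, 0.323, 24.0)
0.91 [0.5674 0.2068] 0.88
0.82 [0.5833 0.0087] 0.83
0.75 [ 0.4108 -0.2675] 0.39
0.74 [ 0.5127 -0.1979] 0.4
0.64 [0.5801 0.0559] 0.85
row [ 0.0741 -0.0028  0.2607] [-0.2 -0.   0.1] n>= 4.3
```

View pics/j12.png

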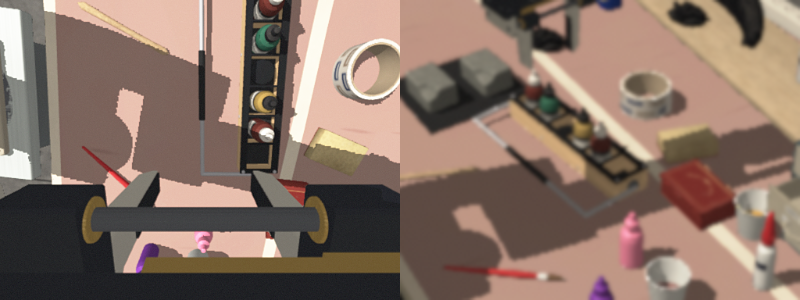

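All four bottles stand low in their cells; cell 3 is the empty one with the tin, and the clay is still on the mat. I regrip the bar with a 12° tilt so the gripper body clears the caps.

Run:
```python
from h import *
go(.4783,.0662,.10,97,-12);go(.4783,.0662,.0131,97,-12)
print('arc (in vertical tool frame -> tilted)')
t=np.radians(12);R=Ro.from_rotvec([-12,0,0],degrees=True)
for th in np.linspace(1.6,0,17):
  d=np.array([0,.105*(np.sin(1.6)-np.sin(th)),-.105*(np.cos(th)-np.cos(1.6))]);print(round(th,2),np.round(R.inv().apply(d),4))
```

```text
row [ 0.0722 -0.0015  0.1717] [-12.2  -0.1   0.1] n>= 3.0
row [ 0.0721 -0.0012  0.2586] [-12.2  -0.1   0.1] n>= 4.3
arc (in vertical tool frame -> tilted)
1.6 [0. 0. 0.]
1.5 [ 0.      0.0024 -0.0102]
1.4 [ 0.      0.0058 -0.0201]
1.3 [ 0.      0.0102 -0.0297]
1.2 [ 0.      0.0155 -0.0387]
1.1 [ 0.      0.0217 -0.0472]
1.0 [ 0.      0.0287 -0.055 ]
0.9 [ 0.      0.0364 -0.0621]
0.8 [ 0.      0.0448 -0.0684]
0.7 [ 0.      0.0538 -0.0738]
0.6 [ 0.      0.0633 -0.0783]
0.5 [ 0.      0.0732 -0.0818]
0.4 [ 0.      0.0834 -0.0843]
0.3 [ 0.      0.0938 -0.0857]
0.2 [ 0.      0.1043 -0.0862]
0.1 [ 0.      0.1148 -0.0855]
0.0 [ 0.      0.1251 -0.0839]
```

>>> carry_out --pt "0.072 -0.001 0.05 -6 0 0" --pt "0.072 -0.001 0.1 -12 0 0" --pt "0.072 -0.001 0.15 -12 0 0" --pt "0.072 -0.001 0.172 -12 0 0" --pt "0.072 -0.001 0.172 -12 0 0" --pt "0.072 -0.001 0.172 -12 0 0" --pt "0.072 -0.001 0.172 -12 0 0" --jaw 186

```text
t: 56.98
tool_pos: [0.4811, 0.0659, 0.1034]
orientation: [1.981, 2.242, 0.238]
force: [-0.4, -0.3, 0.2]
opening: 0.0251
gripper_force: 0.0
```

Run:
```python
from h import *
pose();go(.4783,.0662,.0131,97,-12)
```

```text
t 56.98 p [0.4811 0.0659 0.1034] yaw 97.1 z [ 0.209  0.026 -0.978] F [-0.4 -0.3  0.2] open 0.0251 q [ 0.01 -0.33  2.15  0.03  1.11 -0.12]
row [ 0.0007 -0.0217  0.0877] [0.1 0.  0.1] n>= 1.4
```

>>> carry_out --pt "0 -0.009 0.03 0 0 0" --pt "0 -0.014 0.05 0 0 0" --pt "0 -0.017 0.065 0 0 0" --pt "0 -0.019 0.075 0 0 0" --pt "0 -0.021 0.083 0 0 0" --pt "0 -0.022 0.087 0 0 0" --pt "0 -0.022 0.087 0 0 0"

```text
t: 57.85
tool_pos: [0.4764, 0.0655, 0.012]
orientation: [1.982, 2.243, 0.236]
force: [-0.2, 0.4, -0.1]
opening: 0.0249
gripper_force: 0.0
```

>>> carry_out --pt "0 0 0 0 0 0" --pt "0 0 0 0 0 0" --pt "0 0 0 0 0 0" --pt "0 0 0 0 0 0" --pt "0 0 0 0 0 0" --jaw 255 --force 15

```text
t: 58.48
tool_pos: [0.4784, 0.0657, 0.0134]
orientation: [1.98, 2.241, 0.24]
force: [5.1, 0.7, -3.1]
opening: 0.0113
gripper_force: 15.0
```

Gripped at 11.3 mm on the sleeve. I swing it up along the arc.

>>> carry_out --pt "0 0.002 -0.01 0 0 0" --pt "0 0.006 -0.02 0 0 0" --pt "0 0.01 -0.03 0 0 0" --pt "0 0.016 -0.039 0 0 0" --pt "0 0.022 -0.047 0 0 0" --pt "0 0.029 -0.055 0 0 0" --pt "0 0.036 -0.062 0 0 0" --pt "0 0.045 -0.068 0 0 0" --pt "0 0.054 -0.074 0 0 0" --pt "0 0.063 -0.078 0 0 0" --pt "0 0.063 -0.078 0 0 0"

```text
t: 59.85
tool_pos: [0.5221, 0.071, 0.1024]
orientation: [1.982, 2.243, 0.236]
force: [-5.5, -2.1, 7.9]
opening: 0.0117
gripper_force: 15.0
```

Run:
```python
from h import *
pose();s=robot.read_state();R=Ro.from_rotvec(s['orientation']).as_matrix();print('bar',s['tool_pos']-.006*R[:,2], 'expected up bar (.5815,.079,.127)?')
```

```text
t 59.85 p [0.5221 0.071  0.1024] yaw 97.1 z [ 0.207  0.025 -0.978] F [-5.5 -2.1  7.9] open 0.0117 q [ 0.02 -0.19  2.04  0.02  1.09 -0.11]
bar [0.52082844 0.07089253 0.10830112] expected up bar (.5815,.079,.127)?
```

>>> carry_out --pt "0 0.005 -0.002 0 0 0" --pt "0 0.01 -0.0035 0 0 0" --pt "0 0.015 -0.005 0 0 0" --pt "0 0.02 -0.006 0 0 0" --pt "0 0.025 -0.007 0 0 0" --pt "0 0.03 -0.0075 0 0 0" --pt "0 0.036 -0.0078 0 0 0" --pt "0 0.041 -0.008 0 0 0" --pt "0 0.046 -0.0078 0 0 0" --pt "0 0.051 -0.0073 0 0 0" --pt "0 0.056 -0.0065 0 0 0" --pt "0 0.056 -0.0065 0 0 0"

```text
t: 61.35
tool_pos: [0.575, 0.0777, 0.1193]
orientation: [1.982, 2.243, 0.236]
force: [-0.1, -2.4, -0.9]
opening: 0.0112
gripper_force: 15.0
```

>>> carry_out --pt "0 0.003 0.0005 0 0 0" --pt "0 0.005 0.001 0 0 0" --pt "0 0.007 0.0015 0 0 0" --pt "0 0.007 0.0015 0 0 0"

```text
t: 61.85
tool_pos: [0.5819, 0.0785, 0.1195]
orientation: [1.982, 2.243, 0.236]
force: [-0.2, -2.2, 0.1]
opening: 0.0112
gripper_force: 15.0
```

>>> carry_out --pt "0 0.001 0.0002 0 0 0" --pt "0 0.002 0.0004 0 0 0" --pt "0 0.003 0.0006 0 0 0" --pt "0 0.003 0.0006 0 0 0"

```text
t: 62.35
tool_pos: [0.5831, 0.0787, 0.1193]
orientation: [1.984, 2.245, 0.232]
force: [-13.7, -3.1, 10.7]
opening: 0.0116
gripper_force: 15.0
```

>>> carry_out --pt "0 0.001 0 0 0 0" --pt "0 0 0 0 0 0" --pt "0 0 0 0 0 0" --pt "0 0 0 0 0 0" --pt "0 0 -0.015 0 0 0" --pt "0 0 -0.04 0 0 0" --pt "0 0 -0.08 0 0 0" --pt "0 0 -0.12 0 0 0" --pt "0 -0.05 -0.17 0 0 0" --pt "-0.05 -0.1 -0.22 0 0 0" --pt "-0.08 -0.1 -0.25 6 0 0" --pt "-0.08 -0.1 -0.25 12 0 0" --jaw 150

```text
t: 63.85
tool_pos: [0.4453, -0.0215, 0.3492]
orientation: [2.08, 2.345, 0.004]
force: [-0.1, 0.5, -0.3]
opening: 0.0383
gripper_force: 0.0
```

Run:
```python
from h import *
pose();st=robot.read_state()
a=snap('wrist','w13');b=snap('scene','s13');c=snap('top','t13')
for o in robot.outline_of('wrist','bail'): print('bail',o['conf'],rect('wrist',o,.127,st))
for o in robot.outline_of('wrist','crate'): print('crate',o['conf'],rect('wrist',o,.045,st))
for o in robot.outline_of('top','glue_bottle'): print('glue',o['conf'],at('top',o['pixel'],.05))
for o in robot.outline_of('scene','mixing_cup'): print('cup',o['conf'],at('scene',o['pixel'],.05))
cv2.imwrite('pics/j13.png',np.vstack([np.hstack([cv2.resize(a[:260,:,::-1],(400,203)),cv2.resize(b[120:270,170:466,::-1],(400,203))]),cv2.resize(c[140:270,100:390,::-1],(800,359))]))
```

```text
t 63.85 p [ 0.4453 -0.0215  0.3492] yaw 96.8 z [ 0.007 -0.002 -1.   ] F [-0.1  0.5 -0.3] open 0.0383 q [-0.16 -0.31  1.67 -0.    1.78 -0.28]
bail 0.64 (array([0.573, 0.052]), 0.037, 0.284, 6.0)
crate 0.81 (array([0.582, 0.052]), 0.087, 0.342, 7.2)
glue 0.71 [0.55856824 0.1793813  0.05      ]
glue 0.42 [ 0.65025199 -0.35101745  0.05      ]
cup 0.93 [ 0.51152947 -0.30964991  0.05      ]
```

View pics/j13.png

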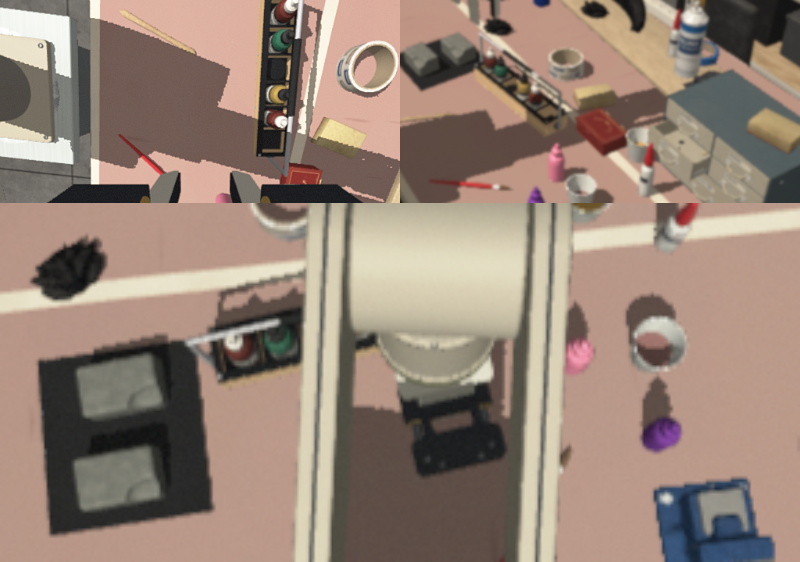

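The bail is upright over the four bottles. The clay lies on the mat, and the cup and glue bottle are where they were. I hand in the job.

```bash
python3 -c "
from plant import robot
print(robot.close_job())"
```

```text
the job is handed in; nothing more can be done
None
```

I handed the job in at about 64 s: both clay blocks are on the mat, the four tint bottles stand on the floors of cells 1, 2, 4 and 5, and the bail is back upright at its stop. Cell 3 looked like it held a tin and was left empty; the glue bottle and mixing cup were not touched, and no verdict was returned.

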